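# Clear the click counter, index the dividing wheel to its third stop and hold it

## Robot

A 7-joint arm with a two-finger parallel gripper is mounted at the origin on the work surface. World frame = base frame: x ahead of the robot, y to its left, z up, the work surface at z = 0. Lengths are in m, angles in rad, forces in N, time in s.
With the tool pointing down it reaches from about 0.425 to 0.925 m from the base axis. Payload 6.8 kg.
Tool frame: the origin (TCP) lies between the finger pads, 19 mm behind the fingertips; this is the grasp point; z points along the fingers, y is the line along which they close (so a half turn about z gives the same grasp; the last joint's range is limited). The gripper opens to 85 mm and grips with 20 to 120 N. Pads are 22 mm wide; open, the fingers measure 114 mm over their backs; the gripper's body (76 mm by 85 mm) begins 54 mm behind the grasp point. The pads swing forward as they close: fully open they stand 13 mm farther back than shut.
Start: joints at [1.196, 0.477, 0.022, 1.555, -0.011, 1.109, -0.083], TCP at [0.178, -0.651, 0.25] pointing down, gripper open.
Joint ranges: [-2.96, 2.96], [-0.34, 2.1], [-1.41, 1.46], [0.24, 2.44], [-1.37, 4.51], [0.17, 1.92], [-2.96, 2.96]. Speed limits (rad/s): [2.39, 2.39, 3.14, 3.14, 3.14, 3.14, 3.14].

## Interface

Orientations are given as a rotation vector (axis times angle).
In Python, from bench import status, vision, r gives the robot as it stands. The module is installed in compiled form; this text tells all that it offers.
- The arm moves only by the shell command python3 -m handwheel 'ROWS' [OPENING] [FORCE]. ROWS is JSON, a list of rows, each an object with "dp": the shift along the tool's x, y, z in m, a list of three; "delta_rot": the turn, a rotation vector about the tool's x, y, z in rad, a list of three. In form: [{"dp": [x, y, z], "delta_rot": [rx, ry, rz]}, ...]. A call has 1 to 12 rows; each row is the pose to reach, as a shift and turn from the pose commanded when the call began, along the tool's axes at that moment; what a row does not reach only later rows make up. A row lasts 1/8 s, in which the tool goes at most 62.5 mm and 10.7 degrees, less where a joint would pass 70% of its speed; a pose out of reach is approached as far as the arm can. A call with a gripper value outside its range is refused whole. OPENING is the opening, from 0 (shut) to 1 (fully open), set as the call begins (- or left out, the last holds). The fingers move at their own pace and stop on an object; FORCE is the grip in N (left out, the last holds). Time passes only in rows, so rows that repeat a pose let the fingers close. It gives the time, the measured TCP pose, the force, the opening and the grip force at its end, in the units of the state.
- status.get_obs(): the state, without advancing time (a new reading comes with each control period).
- vision.grab_frame(name): name is "scene" or "top"; returns a dict with "img" (384x512x3 uint8, blue, green, red), "fovy" (degrees; the focal length in pixels is half the picture's height over the tangent of half this angle, whatever the lens; pixels are square), "cx", "cy" (the principal point, pixels), "world_from_camera" (4x4, takes a point from camera to world coordinates). Camera axes: x right, y up, looking along -z (the intrinsics and any distortion apply to the point x, -y, -z); pixel columns grow to the right and rows downward; lengths in m; the calibration is good to about 2 mm. A picture is of the moment at which its call begins. There is no depth.
- r.hand_in(): hands the job in; it is judged then, once.
The state is a dict: "clock": time; "joints": joint angles; "qvel": joint speeds; "tau": joint torques, N m; "tcp_pos": TCP position; "orientation": TCP orientation; "contact_force": force on the tool from outside, world axes, zero at the start; "moment": the same for the moment, N m; "grip_width": finger opening in m; "gripper_force": force on a finger pad.
Only numpy, scipy, OpenCV 4.12 (cv2) and the standard library are available. Lean on these libraries where they do the work, as an engineer would, in place of code of your own. Each camera call takes 0.05 s, during which the arm holds its last target. There are 200 camera calls.

## Task

Clear the click counter on the repair bench: press its red button fully down and let it come back up. Then grip the black bar knob of the hand indexer, turn it clockwise (seen from above), feeling the stops click, until it rests in the third stop, not past it, and finish with the program still gripping the knob steadily there, ready for the part to be marked. Leave the ribbon spool, oil jar, screwdriver and brush where they are.

Things in the scene. Friction and masses are not known exactly. Their poses are not given: they have to be found in the camera images.
- indexer: Hand indexer fixed to the bench, yaw within 35 degrees. Green round base, 144 mm across, 18 mm high; a brass plunger housing 30 mm wide, 40 mm high, reaches to 110 mm from the centre along its -x. Origin: centre of the underside, on the knob's vertical axis. On it the aluminium index wheel, 56 mm in radius over its lobes, top at 32 mm, turns with the knob; a red pointer line is on the wheel.
- third_dot (a point): White dot of the third stop on the base rim, 65 mm from the axis, 18 mm high. Five 6 mm dots lie 40, 60, 80, 100 and 120 degrees clockwise (from above) from the base's +x and mark stops one to five: the wheel's red pointer points at a stop's dot when the knob is in that stop. At the start the pointer lies before the first dot.
- index_knob (a joint): Turn of knob and wheel, rad, growing clockwise from above; 0 with the pointer along the base's +x, limit 2.18. Starts in the free sector, 0 to 0.30. Click stops at 0.698, 1.047, 1.396 (the third), 1.745, 2.094; between them a sprung roller rides over the lobes and resists with up to about 0.3 N m, in the free sector under 0.05. Left in a stop, it stays.
- knob_grip (a point): Grip point of the black bar knob, on its axis, 58 mm above the bench. Bar 44 mm long, 14 mm wide, flat upright sides, from 32 to 72 mm above the bench. Site x lies along the bar, the way the white line on its top and the red pointer point (turns with the knob); y is across the 14 mm, z up. Can be pinched across y from straight above with the TCP at this point.
- counter: Grey click counter box, fixed to the bench, 85 x 110 x 45 mm high, a dark display window on its top towards its +x and the red button towards its -x. Origin: centre of its underside. Yaw varies within about 25 degrees.
- reset_button_top (a point): Centre of the top face of the red push button (28 mm in diameter, in a black 44 mm ring 12 mm high on the box); when up it is 67 mm above the bench. It travels 6 mm straight down against a spring, 1.5 N at first, 5 N when fully down, and springs back. The point moves with the button.
- reset_button (a joint): How far the button is pressed, m: 0 up, 0.006 fully down.
- spool: Black ribbon spool lying flat, 48 mm in diameter, 19 mm high, loose; origin at the centre of its underside. Leave it alone.
- oil_jar: Small closed oil jar with a yellow label, 44 mm in diameter, 55 mm high, loose; origin at the centre of its underside. Leave it alone.
- screwdriver: Orange-handled screwdriver, 180 mm long, lying loose along its own x; origin under its middle. Leave it alone.
- brush: Cleaning brush, 170 mm long, lying loose along its own x; origin under its middle. Leave it alone.

How it is judged:
On the way, in this order (a step that is already met when the one before it is completed fails the run):
1. the counter's button is pressed fully down (value of joint reset_button above 0.005 m), for 0.1 s.
2. the button has come back up, the knob not yet turned to a stop (value of joint reset_button below 0.001 m and value of joint index_knob below 0.5 rad), for 0.1 s.
3. the knob is turned on into the stops (value of joint index_knob above 0.6 rad), for 0.02 s.
At the end, for the whole second after the job is handed in: The knob stands still in the third stop (within 0.08 rad of 1.396), pinched between the fingers: TCP within 25 mm of the grip point and more than 5 N of finger contact; the button is up; each bystander is within 20 mm of where it began (value of joint index_knob between 1.316 and 1.476 rad and velocity of joint index_knob between -0.1 and 0.1 rad/s and distance between the grasp point and knob_grip below 0.025 m and contact force between the fingers and indexer above 5 N and value of joint reset_button below 0.001 m and distance of each of spool, oil_jar, screwdriver, brush from where it was at the start of the episode below 0.02 m); the arm keeps its last pose, push and grip.
It fails at once if the knob was turned well past the third stop, over the lobe towards the fourth (value of joint index_knob above 1.616 rad).
It fails at once if a bystander was shoved (distance of any of spool, oil_jar, screwdriver, brush from where it was at the start of the episode above 0.02 m).
It also fails if it takes over 51 s, if anything falls off the work surface, if the arm or the gripper's body presses on something with over 40 N, if the wrist force passes 120 N, or if a joint passes its speed limit or range.

## Working session

There is one attempt and no reset: what is moved stays moved. The work goes in short steps, Python scripts to look and compute and a shell command to move; the robot and the scene stay as the last step left them, time stands still between calls to the robot, and variables do not carry over. Pictures are saved under pics/ and viewed, at most 10 in all, crops included, and the job is handed in when it is done.

```bash
mkdir -p pics
python3 - <<'E'
from bench import status, vision
import cv2,numpy as np
for n in("scene","top"):
    f=vision.grab_frame(n); cv2.imwrite(f"pics/{n}0.png",f["img"])
    print(n,f["fovy"],f["cx"],f["cy"],[k for k in f if k!='img'],np.round(f["world_from_camera"],4).tolist(), {k:f[k] for k in f if k not in('img','world_from_camera')})
print(status.get_obs())
E
```

```text
scene 57.07002264762036 253.68437208534164 182.16360917991193 ['fovy', 'cx', 'cy', 'world_from_camera'] [[-0.8281, -0.3335, 0.4507, 1.011], [0.5606, -0.5009, 0.6595, 0.6329], [0.0058, 0.7987, 0.6017, 0.6404], [0.0, 0.0, 0.0, 1.0]] {'fovy': 57.07002264762036, 'cx': 253.68437208534164, 'cy': 182.16360917991193}
top 47.95164550615716 257.1058563667249 194.4258589138082 ['fovy', 'cx', 'cy', 'world_from_camera'] [[-0.0275, 0.9972, -0.0689, 0.4985], [-0.9996, -0.0281, -0.0072, -0.0108], [-0.0091, 0.0686, 0.9976, 1.29], [0.0, 0.0, 0.0, 1.0]] {'fovy': 47.95164550615716, 'cx': 257.1058563667249, 'cy': 194.4258589138082}
{'clock': 0.1, 'joints': array([ 1.19594328,  0.47774386,  0.02234733,  1.55634444, -0.01148544,
        1.10932526, -0.08309893]), 'qvel': array([-6.96114900e-04, -1.72061087e-03,  2.21949656e-04, -2.68513190e-03,
       -1.05529559e-03, -4.80866929e-05,  4.23957276e-04]), 'tau': array([ 5.11355727e-03, -5.97756600e+01,  1.61387008e+00, -2.81957030e+01,
        1.28680863e-02,  4.95324988e-03, -5.20682829e-05]), 'tcp_pos': array([ 0.17778081, -0.65064022,  0.24910874]), 'orientation': array([-3.11204707e+00, -4.17590192e-01,  5.68923319e-04]), 'contact_force': array([-0.06203736,  0.20057784,  0.21484761]), 'moment': array([-0.0425333 , -0.00127521, -0.0088018 ]), 'gripper_force': 0.0, 'grip_width': 0.08534225304444154}
```

View pics/scene0.png

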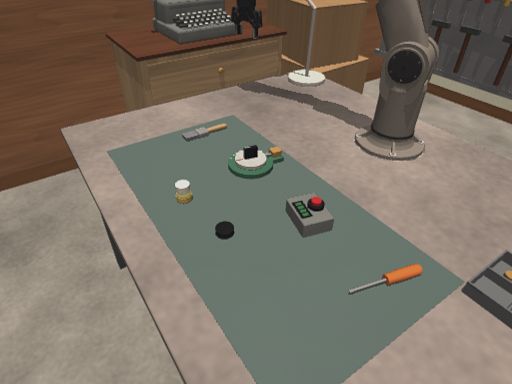

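View pics/top0.png

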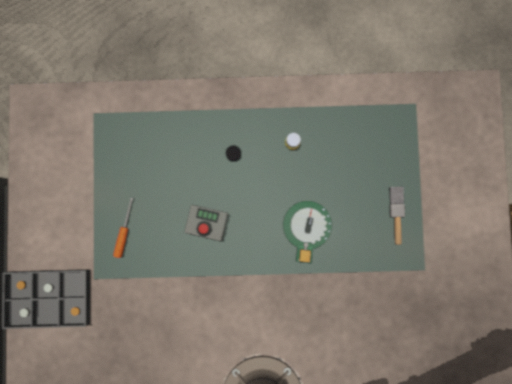

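The top view shows the counter at about (207,222) with its red button at (204,229), and the indexer at (308,225) with its housing at (305,257). In the scene view the button is at (316,203) and the knob at (250,153). Next I'll zoom in for exact pixels.

Run:
```python
import cv2,numpy as np
t=cv2.imread("pics/top0.png");s=cv2.imread("pics/scene0.png")
z=lambda im,x,y,w,h:cv2.resize(im[y:y+h,x:x+w],(400,300),interpolation=cv2.INTER_CUBIC)
a=np.hstack([z(t,268,195,80,60+0),z(s,215,130,80,60)])
b=np.hstack([z(t,170,195,80,60),z(s,275,180,80,60)])
cv2.imwrite("pics/z0.png",np.vstack([a,b]))
for n,im in(("top",t),("scene",s)):
    h=cv2.cvtColor(im,cv2.COLOR_BGR2HSV)
    m=(((h[...,0]<4)|(h[...,0]>174))&(h[...,1]>170)&(h[...,2]>90)).astype(np.uint8)
    k,_,st,c=cv2.connectedComponentsWithStats(m)
    print(n,[(st[i].tolist(),c[i].round(1).tolist()) for i in range(1,k) if st[i,4]>3])
```

```text
top []
scene [([487, 0, 3, 3, 9], [488.0, 1.0]), ([311, 197, 11, 9, 77], [316.0, 201.1])]
```

View pics/z0.png

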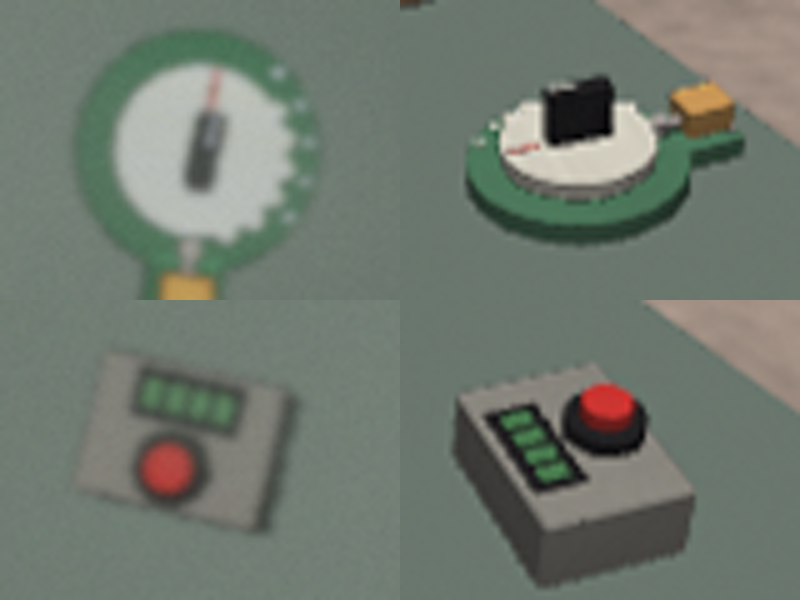

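Zoomed in 5x, the top view gives the button at (203.2,228.4) and the five dots clearly on the right rim. The bar is near (308.8,224.6), with the pointer aimed up. In the scene view the button top is at (316.2,199.2) and the knob top at (250.2,146.4). Next step is to triangulate and fit the dots.

```bash
cat > h.py <<'E'
import numpy as np
from scipy.optimize import least_squares
from scipy.spatial.transform import Rotation as R
W,H=512,384
C={"scene":(57.07002264762036,253.684,182.1636,[[-0.8281,-0.3335,0.4507,1.011],[0.5606,-0.5009,0.6595,0.6329],[0.0058,0.7987,0.6017,0.6404]]),
"top":(47.95164550615716,257.1059,194.4259,[[-0.0275,0.9972,-0.0689,0.4985],[-0.9996,-0.0281,-0.0072,-0.0108],[-0.0091,0.0686,0.9976,1.29]])}
def proj(n,P):
    fv,cx,cy,M=C[n];M=np.array(M);f=H/2/np.tan(np.radians(fv/2))
    p=(np.atleast_2d(P)-M[:,3])@M[:,:3]
    return np.c_[cx+f*p[:,0]/-p[:,2], cy-f*p[:,1]/-p[:,2]]
def tri(a,b):
    s=least_squares(lambda P:np.r_[proj("top",P)[0]-a,proj("scene",P)[0]-b],[.5,0,.05])
    return s.x,s.fun
def atz(n,px,z):
    return np.r_[least_squares(lambda q:proj(n,[q[0],q[1],z])[0]-px,[.5,0]).x,z]
E
python3 - <<'E'
from h import *
from bench import status
np.set_printoptions(precision=4,suppress=True)
print("button",tri([203.2,228.4],[316.2,199.2]))
print("knobtop",tri([309.0,223.6],[250.2,146.4]))
d=np.array([(278,72),(300,103),(309,142),(306,179),(289,217)])/5+[268-.4,195-.4]
g=np.radians([40,60,80,100,120])
f=lambda q:np.c_[q[0]+.065*np.cos(q[2]-g),q[1]+.065*np.sin(q[2]-g),g*0+.018]
s=least_squares(lambda q:(proj("top",f(q))-d).ravel(),[.42,-.15,0]);print(s.x,s.fun)
c=s.x
ds=(np.array([(495,125),(478,142)])-[400,0])/5+[215-.4,130-.4]
print("scene dots",ds,proj("scene",f(c)))
p=atz("top",np.array([216,70])/5+[267.6,194.6],.032);print("pointer yaw",np.arctan2(p[1]-c[1],p[0]-c[0]))
print("knobtop from c scene",proj("scene",[c[0],c[1],.072]),proj("top",[c[0],c[1],.072]))
o=status.get_obs();print(R.from_rotvec(o["orientation"]).as_matrix())
for n,px in dict(jar=(293,140),spool=(233,153),brush=(398,215),scr=(126,228)).items(): print(n,atz("top",px,.02))
E
```

```text
button (array([0.4908, 0.153 , 0.0681]), array([-0.0339,  0.0381, -0.0455, -0.0009]))
knobtop (array([ 0.4953, -0.1446,  0.0752]), array([-0.2298,  0.3405, -0.449 , -0.032 ]))
[ 0.4938 -0.1468 -0.1336] [-0.0144  0.0829 -0.0556  0.2544  0.0806 -0.0748 -0.048   0.1974  0.0375
 -0.4573]
scene dots [[233.6 154.6]
 [230.2 158. ]] [[230.1461 158.688 ]
 [233.2547 155.2166]
 [238.2066 152.5547]
 [244.4059 150.9646]
 [251.1716 150.5933]]
pointer yaw -0.21682039741100215
knobtop from c scene [[249.7704 146.817 ]] [[309.4356 224.4576]]
[[ 0.9646  0.2636 -0.0006]
 [ 0.2636 -0.9646  0.0016]
 [-0.0001 -0.0017 -1.    ]]
jar [ 0.7452 -0.1128  0.02  ]
spool [0.7114 0.0665 0.02  ]
brush [ 0.5141 -0.4127  0.02  ]
scr [0.498  0.3865 0.02  ]
```

```bash
python3 -m handwheel '[{"dp":[0.2,-0.127,0],"delta_rot":[0,0,-0.7]},{"dp":[0.2,-0.127,0],"delta_rot":[0,0,-0.7]},{"dp":[0.2,-0.127,0],"delta_rot":[0,0,-0.7]},{"dp":[0.2,-0.127,0],"delta_rot":[0,0,-0.7]},{"dp":[0.403,-0.254,0],"delta_rot":[0,0,-1.4]},{"dp":[0.403,-0.254,0],"delta_rot":[0,0,-1.4]},{"dp":[0.403,-0.254,0],"delta_rot":[0,0,-1.4]},{"dp":[0.403,-0.254,0],"delta_rot":[0,0,-1.4]},{"dp":[0.514,-0.693,0],"delta_rot":[0,0,-1.6]},{"dp":[0.514,-0.693,0],"delta_rot":[0,0,-1.6]},{"dp":[0.514,-0.693,0],"delta_rot":[0,0,-1.6]},{"dp":[0.514,-0.693,0],"delta_rot":[0,0,-1.6]}]' 0 40
python3 - <<'E'
from bench import status
from h import *
o=status.get_obs();M=R.from_rotvec(o["orientation"]).as_matrix();np.set_printoptions(precision=4,suppress=True)
print(M,o["joints"],o["contact_force"])
print("to button hover",M.T@(np.array([.491,.153,.12])-o["tcp_pos"]))
E
```

```text
clock: 1.6
tcp_pos: [0.4944, -0.0481, 0.2499]
orientation: [-1.87, -2.524, 0.0]
contact_force: [0.8, 0.6, -0.5]
grip_width: 0.0001
gripper_force: 0.0
[[-0.2914  0.9566 -0.0001]
 [ 0.9566  0.2914 -0.0002]
 [-0.0001 -0.0002 -1.    ]] [ 0.4911  0.2367 -0.5967  1.9404  0.1564  1.0099  0.1194] [ 0.8347  0.5675 -0.5328]
to button hover [0.1934 0.0553 0.1298]
```

```bash
python3 -m handwheel '[{"dp":[0.1934,0.0553,0.06],"delta_rot":[0,0,0]},{"dp":[0.1934,0.0553,0.06],"delta_rot":[0,0,0]},{"dp":[0.1934,0.0553,0.06],"delta_rot":[0,0,0]},{"dp":[0.1934,0.0553,0.13],"delta_rot":[0,0,0]},{"dp":[0.1934,0.0553,0.13],"delta_rot":[0,0,0]},{"dp":[0.1934,0.0553,0.13],"delta_rot":[0,0,0]},{"dp":[0.1934,0.0553,0.13],"delta_rot":[0,0,0]}]'
python3 - <<'E'
from bench import status,vision
import cv2
from h import *
o=status.get_obs();M=R.from_rotvec(o["orientation"]).as_matrix();np.set_printoptions(precision=4,suppress=True)
print(o["joints"],o["contact_force"])
print("to button",M.T@(np.array([.491,.153,.087])-o["tcp_pos"]))
f=vision.grab_frame("scene")["img"];t=vision.grab_frame("top")["img"]
z=lambda im,x,y,w,h:cv2.resize(im[y:y+h,x:x+w],(400,300),interpolation=cv2.INTER_CUBIC)
cv2.imwrite("pics/b1.png",np.hstack([z(t,160,180,100,75),z(f,265,150,100,75)]))
E
```

```text
clock: 2.48
tcp_pos: [0.4928, 0.1502, 0.1215]
orientation: [1.871, 2.521, 0.002]
contact_force: [0.0, 0.6, 0.6]
grip_width: 0.0004
gripper_force: 0.0
[ 0.0814  0.4554 -0.6152  2.0157  0.3715  0.7786 -0.4602] [0.0412 0.5861 0.6483]
to button [ 0.0032 -0.001   0.0345]
```

View pics/b1.png

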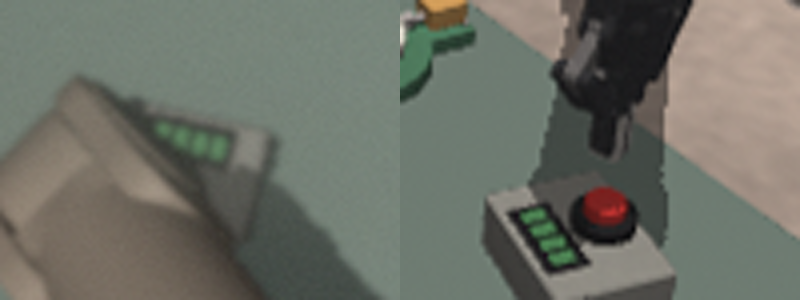

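The closed fingertips, at crop (610,150), stand directly over the button at (605,207). Now to press it.

```bash
python3 -m handwheel '[{"dp":[0.003,-0.001,0.015],"delta_rot":[0,0,0]},{"dp":[0.003,-0.001,0.028],"delta_rot":[0,0,0]},{"dp":[0.003,-0.001,0.034],"delta_rot":[0,0,0]},{"dp":[0.003,-0.001,0.037],"delta_rot":[0,0,0]},{"dp":[0.003,-0.001,0.037],"delta_rot":[0,0,0]}]'
python3 -m handwheel '[{"dp":[0,0,0.0025],"delta_rot":[0,0,0]},{"dp":[0,0,0.0025],"delta_rot":[0,0,0]},{"dp":[0,0,0.0025],"delta_rot":[0,0,0]}]'
```

```text
clock: 3.2
tcp_pos: [0.4892, 0.1536, 0.0828]
orientation: [-1.869, -2.524, 0.002]
contact_force: [-2.1, -0.2, 3.6]
grip_width: 0.0001
gripper_force: 1.5
clock: 3.58
tcp_pos: [0.4896, 0.1538, 0.0807]
orientation: [1.87, 2.525, 0.0]
contact_force: [-2.6, -1.9, 3.9]
grip_width: -0.0001
gripper_force: 2.1
```

```bash
python3 -m handwheel '[{"dp":[0,0,0.0015],"delta_rot":[0,0,0]},{"dp":[0,0,0.002],"delta_rot":[0,0,0]},{"dp":[0,0,0.002],"delta_rot":[0,0,0]}]'
python3 -m handwheel '[{"dp":[0,0,0.001],"delta_rot":[0,0,0]},{"dp":[0,0,0.0015],"delta_rot":[0,0,0]},{"dp":[0,0,0.0015],"delta_rot":[0,0,0]}]'
```

```text
clock: 3.95
tcp_pos: [0.4897, 0.1539, 0.0796]
orientation: [1.869, 2.524, -0.0]
contact_force: [-7.0, -2.9, 16.6]
grip_width: -0.0001
gripper_force: 8.6
clock: 4.32
tcp_pos: [0.4898, 0.1539, 0.0793]
orientation: [1.868, 2.523, -0.001]
contact_force: [-10.7, -4.8, 31.2]
grip_width: 0.0
gripper_force: 16.0
```

```bash
python3 -m handwheel '[{"dp":[0,0,-0.05],"delta_rot":[0,0,0]},{"dp":[0,0,-0.1],"delta_rot":[0,0,0]},{"dp":[0,0,-0.1],"delta_rot":[0,0,0]}]' 1
python3 - <<'E'
from bench import status
from h import *
o=status.get_obs();M=R.from_rotvec(o["orientation"]).as_matrix();np.set_printoptions(precision=4,suppress=True)
print(o["tcp_pos"],o["contact_force"])
print("to knob hover",M.T@(np.array([.494,-.147,.17])-o["tcp_pos"]),"yaw",np.arctan2(M[1,0],M[0,0]))
E
```

```text
clock: 4.7
tcp_pos: [0.4926, 0.1552, 0.1807]
orientation: [1.867, 2.52, 0.011]
contact_force: [0.9, 0.5, 0.5]
grip_width: 0.0547
gripper_force: 0.0
[0.4926 0.1552 0.1807] [0.9465 0.4555 0.5161]
to knob hover [-0.2895 -0.0868  0.0099] yaw 1.866509867997291
```

```bash
python3 -m handwheel '[{"dp":[-0.289,-0.087,0.0],"delta_rot":[0,0,-1.06]},{"dp":[-0.289,-0.087,0.0],"delta_rot":[0,0,-1.06]},{"dp":[-0.289,-0.087,0.0],"delta_rot":[0,0,-1.06]},{"dp":[-0.289,-0.087,0.0],"delta_rot":[0,0,-1.06]},{"dp":[-0.289,-0.087,0.0],"delta_rot":[0,0,-1.06]},{"dp":[-0.289,-0.087,0.0],"delta_rot":[0,0,-1.06]},{"dp":[-0.289,-0.087,0.0],"delta_rot":[0,0,-1.06]},{"dp":[-0.289,-0.087,0.0],"delta_rot":[0,0,-1.06]},{"dp":[-0.289,-0.087,0.0],"delta_rot":[0,0,-1.06]}]'
python3 - <<'E'
from bench import status,vision
import cv2
from h import *
o=status.get_obs();M=R.from_rotvec(o["orientation"]).as_matrix();np.set_printoptions(precision=4,suppress=True)
print(o["joints"],o["contact_force"])
print("to knob",M.T@(np.array([.494,-.147,.058])-o["tcp_pos"]),"yaw",np.arctan2(M[1,0],M[0,0]))
f=vision.grab_frame("scene")["img"];t=vision.grab_frame("top")["img"]
z=lambda im,x,y,w,h:cv2.resize(im[y:y+h,x:x+w],(400,300),interpolation=cv2.INTER_CUBIC)
cv2.imwrite("pics/k1.png",np.hstack([z(t,258,180,100,75),z(f,200,100,100,75)]))
E
```

```text
clock: 5.82
tcp_pos: [0.491, -0.1463, 0.177]
orientation: [0.336, 3.123, 0.0]
contact_force: [-0.3, 0.9, 1.2]
grip_width: 0.0852
gripper_force: 0.0
[ 0.824   0.411  -0.8035  1.9708  0.372   0.9113  1.1861] [-0.2714  0.9029  1.1552]
to knob [-0.0031 -0.      0.119 ] yaw 2.927501905031152
```

View pics/k1.png

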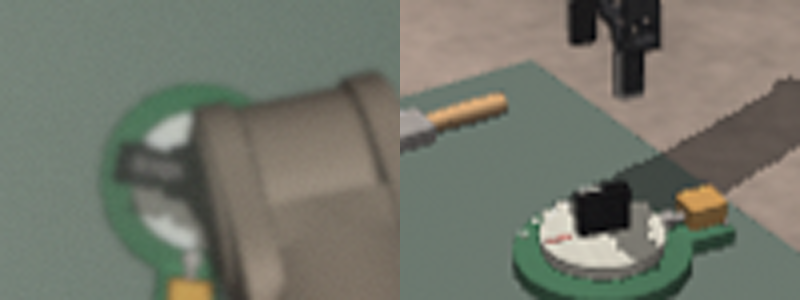

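The open gripper straddles the knob line with the knob clear below it at crop (603,210), still at its starting angle. Descend and close.

```bash
python3 -m handwheel '[{"dp":[-0.003,0,0.05],"delta_rot":[0,0,0]},{"dp":[-0.003,0,0.09],"delta_rot":[0,0,0]},{"dp":[-0.003,0,0.119],"delta_rot":[0,0,0]},{"dp":[-0.003,0,0.119],"delta_rot":[0,0,0]},{"dp":[-0.003,0,0.119],"delta_rot":[0,0,0]}]' 1
python3 -m handwheel '[{"dp":[0,0,0],"delta_rot":[0,0,0]},{"dp":[0,0,0],"delta_rot":[0,0,0]},{"dp":[0,0,0],"delta_rot":[0,0,0]},{"dp":[0,0,0],"delta_rot":[0,0,0]},{"dp":[0,0,0],"delta_rot":[0,0,0]},{"dp":[0,0,0],"delta_rot":[0,0,0]}]' 0 60
python3 -c "
from bench import status
o=status.get_obs();print(o['tcp_pos'],o['contact_force'],o['moment'])"
```

```text
clock: 6.55
tcp_pos: [0.4945, -0.1483, 0.0591]
orientation: [0.336, 3.122, -0.0]
contact_force: [0.6, -1.3, -0.3]
grip_width: 0.0852
gripper_force: 0.0
clock: 7.3
tcp_pos: [0.4939, -0.1471, 0.0585]
orientation: [0.335, 3.123, 0.002]
contact_force: [-2.2, 4.8, 5.4]
grip_width: 0.0131
gripper_force: 59.0
[ 0.49389383 -0.14710941  0.05849049] [-2.17793043  4.82672407  5.43166917] [0.73536562 0.3700205  0.00193955]
```

```bash
cat > q.py <<'E'
from bench import status
from h import *
o=status.get_obs();v=o["orientation"];y=2*np.arctan2(v[1],v[0])%(2*np.pi)
print("theta~",round((-.1336-(y-np.pi)+np.pi)%(2*np.pi)-np.pi,3),"Mz",round(o["moment"][2],3),"F",o["contact_force"].round(1),"tcp",o["tcp_pos"].round(4),"q7",o["joints"][6].round(2),"clock",o["clock"])
E
python3 q.py
python3 -m handwheel '[{"dp":[0,0,0],"delta_rot":[0,0,0.08]},{"dp":[0,0,0],"delta_rot":[0,0,0.16]},{"dp":[0,0,0],"delta_rot":[0,0,0.24]},{"dp":[0,0,0],"delta_rot":[0,0,0.32]},{"dp":[0,0,0],"delta_rot":[0,0,0.40]},{"dp":[0,0,0],"delta_rot":[0,0,0.46]},{"dp":[0,0,0],"delta_rot":[0,0,0.46]}]' >/dev/null; python3 q.py
python3 -m handwheel '[{"dp":[0,0,0],"delta_rot":[0,0,0.04]},{"dp":[0,0,0],"delta_rot":[0,0,0.08]},{"dp":[0,0,0],"delta_rot":[0,0,0.08]}]'>/dev/null; python3 q.py
python3 -m handwheel '[{"dp":[0,0,0],"delta_rot":[0,0,0.04]},{"dp":[0,0,0],"delta_rot":[0,0,0.08]},{"dp":[0,0,0],"delta_rot":[0,0,0.08]}]'>/dev/null; python3 q.py
```

```text
theta~ 0.08 Mz 0.002 F [-2.2  4.8  5.4] tcp [ 0.4939 -0.1471  0.0585] q7 1.02 clock 7.3
theta~ 0.541 Mz -0.036 F [-0.9  2.5  6.5] tcp [ 0.4937 -0.1476  0.0585] q7 0.64 clock 8.175
theta~ 0.621 Mz -0.102 F [-1.6  3.4  6.7] tcp [ 0.4936 -0.1477  0.0585] q7 0.57 clock 8.55
theta~ 0.701 Mz 0.023 F [-2.4  2.7  7.1] tcp [ 0.4935 -0.1478  0.0585] q7 0.51 clock 8.925
```

The first stop shows zero moment at theta ≈ 0.70, so the angle estimate is good. Continue to stops two and three.

```bash
python3 -m handwheel '[{"dp":[0,0,0],"delta_rot":[0,0,0.06]},{"dp":[0,0,0],"delta_rot":[0,0,0.12]},{"dp":[0,0,0],"delta_rot":[0,0,0.18]},{"dp":[0,0,0],"delta_rot":[0,0,0.24]},{"dp":[0,0,0],"delta_rot":[0,0,0.30]},{"dp":[0,0,0],"delta_rot":[0,0,0.348]},{"dp":[0,0,0],"delta_rot":[0,0,0.348]}]' >/dev/null; python3 q.py
python3 -m handwheel '[{"dp":[0,0,0],"delta_rot":[0,0,0.06]},{"dp":[0,0,0],"delta_rot":[0,0,0.12]},{"dp":[0,0,0],"delta_rot":[0,0,0.17]},{"dp":[0,0,0],"delta_rot":[0,0,0.17]}]'>/dev/null; python3 q.py
python3 -m handwheel '[{"dp":[0,0,0],"delta_rot":[0,0,0.04]},{"dp":[0,0,0],"delta_rot":[0,0,0.08]},{"dp":[0,0,0],"delta_rot":[0,0,0.12]},{"dp":[0,0,0],"delta_rot":[0,0,0.12]}]'>/dev/null; python3 q.py
```

```text
theta~ 1.049 Mz -0.01 F [-3.9  2.9  8.3] tcp [ 0.4932 -0.148   0.0585] q7 0.22 clock 9.8
theta~ 1.219 Mz 0.026 F [-3.5  1.1  9.2] tcp [ 0.4929 -0.148   0.0585] q7 0.08 clock 10.3
theta~ 1.34 Mz -0.15 F [-5.   1.7 10. ] tcp [ 0.4928 -0.1481  0.0585] q7 -0.02 clock 10.8
```

```bash
python3 -m handwheel '[{"dp":[0,0,0],"delta_rot":[0,0,0.03]},{"dp":[0,0,0],"delta_rot":[0,0,0.056]},{"dp":[0,0,0],"delta_rot":[0,0,0.056]},{"dp":[0,0,0],"delta_rot":[0,0,0.056]},{"dp":[0,0,0],"delta_rot":[0,0,0.056]},{"dp":[0,0,0],"delta_rot":[0,0,0.056]}]' >/dev/null; python3 q.py
python3 - <<'E'
from bench import status,vision
import cv2,numpy as np
f=vision.grab_frame("scene")["img"];t=vision.grab_frame("top")["img"]
z=lambda im,x,y,w,h:cv2.resize(im[y:y+h,x:x+w],(400,300),interpolation=cv2.INTER_CUBIC)
cv2.imwrite("pics/k2.png",np.hstack([z(t,268,195,80,60),z(f,215,130,80,60)]))
o=status.get_obs();print(o["gripper_force"],o["qvel"].round(3))
E
```

```text
theta~ 1.395 Mz -0.064 F [-5.1  2.5  9.7] tcp [ 0.4927 -0.1481  0.0585] q7 -0.06 clock 11.55
59.824562072753906 [ 0.    -0.    -0.001 -0.     0.001 -0.     0.001]
```

View pics/k2.png

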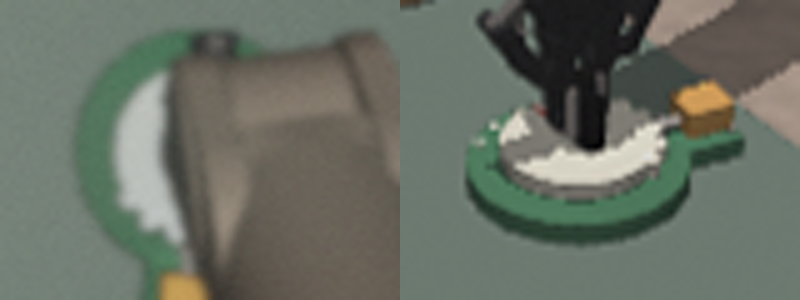

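The knob is pinched. The lobes have moved round and the red pointer shows at crop (541,110), just left of the fingers. I'll check that against the prediction for the third stop.

Run:
```python
from h import *
p=np.array([242.8,151.6])
for th in (1.047,1.3,1.396,1.5,1.745):
    for r in(.040,.05): 
        a=-.1336-th; print(th,r,proj("scene",[.4938+r*np.cos(a),-.1468+r*np.sin(a),.032])[0].round(1))
w=atz("scene",p,.032);print("theta from pointer",-.1336-np.arctan2(w[1]+.1468,w[0]-.4938),np.hypot(w[1]+.1468,w[0]-.4938))
```

```text
1.047 0.04 [239.4 153.9]
1.047 0.05 [236.9 152.9]
1.3 0.04 [241.5 152.6]
1.3 0.05 [239.5 151.4]
1.396 0.04 [242.5 152.2]
1.396 0.05 [240.7 150.9]
1.5 0.04 [243.6 151.8]
1.5 0.05 [242.1 150.4]
1.745 0.04 [246.4 151.2]
1.745 0.05 [245.6 149.7]
theta from pointer 1.4658431072805211 0.0426092025352193
```

```bash
python3 -c "
from bench import r
print(r.hand_in())"
```

```text
the job is handed in; nothing more can be done
None
```

The job is handed in, though `hand_in()` returned no verdict: the red button was pressed until it bottomed out and then released, and the arm is still gripping the knob (about 60 N) in the third stop, at about 1.395 rad by wrist angle against a target of 1.396.

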